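# Set down the hanging foot of a roller deck

### The job

One front foot of the small roller deck on the packing bench hangs in the air. Slide the loose steel shoe under it so that its shallow cup lies centred below the foot, then screw the foot down by its knob until it just bears in the cup: lightly loaded, never pressed hard. Let go of everything and leave the other things on the bench where they are.

Things in the scene. Friction and masses are not known exactly. Their poses are not given: they have to be found in the camera images.
- deck: low roller deck fixed to the bench: dark front bar, aluminium rails, steel rollers, a carton on it. Origin on the bench exactly below the axis of the hanging foot (front-left). It extends to its own +x (away from the robot, 315 mm) and own -y (280 mm; a like foot, already set down and fixed, is 260 mm that way). In front (-x) and left (+y) of the hanging foot is open bench.
- bracket (a point): point on the screw's axis at the top of the deck's fixed bracket, 67 mm above the bench; it is 12 mm thick, 44 mm wide, reaches 25 mm in front of the axis; a collar 26 mm across stands 10 mm above this point. The foot, a rubber disc 40 mm across, 8 mm thick on the screw's lower end, starts with its underside 13 to 19 mm above the bench (not measured). A light load of about 5 N is right, over 12 N is too hard, 25 N spoils it.
- knob_grip (a point): centre of the round black knob on top of the hanging foot's screw, on its axis: 44 mm across, 30 mm high (15 mm above and below this point), 115 mm above the bench at the start; grip it at any yaw. Knob, screw and disc move up and down together. A light pinch (3 N) still turns the free screw, but slips round the knob once the foot bears with some newtons. The screw stays where it is left.
- knob (a joint): angle turned by the knob, rad, 0 at the start, growing clockwise seen from above, which lowers the foot by 2.0 mm per rad (12.6 mm per turn). Free turning takes about 0.04 to 0.06 N m. Once the disc bears on something its rubber yields by 1 mm per 8 N (16 N per rad), and the turning moment rises by 0.02 to 0.035 N m per newton of load.
- shoe: loose bearing shoe of bare steel, 0.4 to 0.65 kg: a plate 76 x 76 x 9 mm with a round cup 54 mm across and 2 mm deep in its top (cup floor 7 mm above the underside), and a tail 36 mm wide, 7 mm thick that runs to its own -x, ending 120 mm from the origin. Origin at the centre of the plate's underside, below the cup's centre; own z up.
- shoe_lug (a point): grip point on the upright lug on the shoe's tail, 100 mm from the cup's centre along the shoe's own -x and 40 mm above its underside. The lug is 14 mm thick (own y), 34 mm wide (own x), its top 55 mm above the bench. With the shoe in place the lug fits in front of the deck, on the robot's side.
- tape_roll: roll of clear packing tape standing flat on the bench, 96 mm across, 48 mm high; a bystander
- wrench: steel open-ended wrench, 160 mm long, lying flat; a bystander
- rubber_block: black rubber block 40 x 50 x 30 mm high; a bystander
- battery: black plastic battery pack 60 x 100 x 55 mm high; a bystander
- small_carton: closed cardboard carton 130 x 100 x 60 mm high; a bystander
- mug: white mug, 80 mm across, 90 mm high; a bystander
- spray_can: grey can, 56 mm across, 160 mm high; a bystander
Not all that is in view belongs to the job. Leave any purple look-alike of the shoe alone.

How it is judged (in metres and radians):
On the way, in this order (a step that is already met when the one before it is completed fails the run):
1. the shoe lies flat with its cup centred (within 6 mm) under the hanging foot, not yet touched by it (horizontal distance between shoe and knob_grip below 0.006 m and angle between shoe's own z axis and vertical below 0.05 rad and height (world z) of shoe below 0.003 m and contact force between deck and shoe below 0.5 N), for 0.2 s.
2. the foot bears on the shoe's cup with 1.5 to 12 N (horizontal distance between shoe and knob_grip below 0.007 m and contact force between deck and shoe between 1.5 and 12 N), for 0.2 s.
At the end, for the whole second after the job is handed in: the shoe lies flat and at rest with its cup centred under the foot within 7 mm, and the foot bears on it with 1.5 to 12 N (all of step 2 and angle between shoe's own z axis and vertical below 0.05 rad and linear speed of shoe below 0.01 m/s); the robot touches nothing.
It fails at once if the foot or the deck is pressed against the shoe with more than 25 N (contact force between deck and shoe above 25 N).
It fails at once if one of the other loose things on the bench is moved by more than 30 mm (distance of any of tape_roll, wrench, rubber_block, battery, small_carton, mug, spray_can from where it was at the start of the episode above 0.03 m).
It also fails if it takes over 70 s, if anything falls off the work surface, if the arm or the gripper's body presses on something with over 40 N, if the wrist force passes 120 N, or if a joint passes its speed limit or range.

### The arm

A 7-joint arm with a two-finger parallel gripper is mounted at the origin on the work surface. World frame = base frame: x ahead of the robot, y to its left, z up, the work surface at z = 0. Lengths are in mm, angles in rad, forces in N, time in s.
With the tool pointing down it reaches from about 400 to 750 mm from the base axis. Payload 19.5 kg.
Tool frame: the origin (TCP) lies at the very end of the fingers, on their centre line; the grasp point (between the pads) lies 19 mm behind it; z points along the fingers, y is the direction in which the jaws open and shut (so a half turn about z gives the same grasp; the last joint's range is limited). The gripper opens to 85 mm and grips with 20 to 120 N. Pads are 22 mm wide; open, the fingers measure 114 mm over their backs; the gripper's body (76 mm by 85 mm) begins 54 mm behind the grasp point. The pads swing forward as they close: fully open they stand 13 mm farther back than shut.
Start: joints at [1.063, 0.707, -0.028, 1.485, 0.022, 0.951, -0.075], TCP at [258.243, -513.717, 231.268] pointing down, gripper open.
Joint ranges: [-2.71, 2.71], [-0.32, 2.16], [-1.57, 1.52], [0, 2.45], [-1.46, 4.6], [0, 2.02], [-2.83, 2.83]. Speed limits (rad/s): [1.89, 1.89, 2.57, 2.57, 3.01, 3.01, 3.01].

### API

Orientations are given as a rotation vector (axis times angle).
In Python, from workcell import monitor, grab_frame, camera_info, order gives the robot as it stands.
- The arm moves only by the tool move_arm, never from a script. Its argument "plan" is a list of rows, each an object with "translation": the shift along the tool's x, y, z each as a share of 3 cm, from -1 to 1, a list of three; "dr": the turn, a rotation vector about the tool's x, y, z each as a share of 4 degrees, from -1 to 1, a list of three. A call has exactly 10 rows; each row shifts and turns the pose as measured when the row begins, along the tool's axes as they then stand; what a row does not reach is not made up. A row lasts 1/10 s, in which the tool goes at most 50 mm and 8.59 degrees, less where a joint would pass 70% of its speed; a pose out of reach is approached as far as the arm can. A call with a number of a shift or a turn outside -1 to 1 is refused whole. A call with a gripper value outside its range is refused whole. "fingers" is the opening, from -1 (shut) to 1 (fully open), set as the call begins (left out, the last holds). The fingers move at their own pace and stop on an object; "newtons" is the grip in N (left out, the last holds). Time passes only in rows, so rows that do not move let the fingers close, or fill a call up. It gives the time, the measured TCP pose, the force and the opening at its end, in the units of the state.
- monitor.get_obs(): the state, without advancing time (a new reading comes with each control period).
- grab_frame(name): name is "scene" or "top" or "wrist"; returns (picture, depth): 384x512x3 uint8, red, green, blue; 384x512 float32, mm along the optical axis (not along the pixel's ray), 0 where there is no reading.
- camera_info(name): a dict with "fx", "fy", "cx", "cy" (pixels), "origin" and "attitude" of the camera in the world. Camera axes: x right, y down, z forward; pixel columns grow to the right and rows downward; lengths in mm; the calibration is good to about 2 mm. A picture is of the moment at which its call begins: read the wrist's pose just before it. camera_info takes no time and is no camera call; for the wrist camera it gives the pose at the moment of the call.
- order.hand_in(): hands the job in, once; it reports no verdict.
The state is a dict: "clock": time; "q": joint angles; "joint_vel": joint speeds; "joint_torque": joint torques, N m; "position": TCP position; "tcp_rot": TCP orientation; "contact_force": force on the tool from outside, world axes, zero at the start; "ft_torque": the same for the moment, N m; "finger_gap": finger opening in mm.
Only numpy, scipy, OpenCV 4.12 (cv2) and the standard library are available. Lean on these libraries where they do the work, as an engineer would, in place of code of your own. Each camera call takes 0.05 s, during which the arm holds its last target. There are 200 camera calls.

## Working session

There is one attempt and no reset: what is moved stays moved. The work goes in short steps, Python scripts to look and compute and a tool call to move; the robot and the scene stay as the last step left them, time stands still between calls to the robot, and variables do not carry over. Pictures are saved under pics/ and viewed, about 8 in all and at most 12, crops included, and the job is handed in when it is done.

Besides the shell and the picture viewer there is one more tool, called after "Emit:" as name([rows], argument=value, ...), one row to a line, values as JSON. move_arm: Moves the arm, as the interface text tells. Shift numbers are shares of 3 cm and turn numbers shares of 4 degrees, none past 1 either way. Its arguments: {"type":"object","properties":{"plan":{"type":"array"},"fingers":{"type":"number"},"newtons":{"type":"number"}},"required":["plan"]}

```bash
mkdir -p pics; ls; cat > h.py <<'E'
import numpy as np, cv2
from workcell import monitor, grab_frame, camera_info, order
from scipy.spatial.transform import Rotation as R
def cam(n):
    c=camera_info(n); A=np.array(c["attitude"],float)
    M=A if A.shape==(3,3) else (R.from_rotvec(A).as_matrix() if A.size==3 else R.from_quat(A).as_matrix())
    return c,M,np.array(c["origin"],float)
def ray(ci,u,v,z):
    c,M,o=ci; d=M@np.array([(u-c["cx"])/c["fx"],(v-c["cy"])/c["fy"],1]); return o+d*(z-o[2])/d[2]
def pts(ci,dep):
    c,M,o=ci; v,u=np.mgrid[:384,:512]
    P=np.stack([(u-c["cx"])/c["fx"]*dep,(v-c["cy"])/c["fy"]*dep,dep],-1); return P@M.T+o
E
python3 - <<'E'
from h import *
print(monitor.get_obs())
for n in("top","scene"):
    print(camera_info(n)); p,d=grab_frame(n); np.savez(n,p=p,d=d); cv2.imwrite(f"pics/{n}0.png",p[...,::-1])
E
```

```text
pics
{'clock': 0.0, 'q': array([ 1.06329325,  0.70710266, -0.02761743,  1.4849996 ,  0.02203804,
        0.95089543, -0.0755044 ]), 'joint_vel': array([ 1.65289352e-03,  9.89377345e-04,  4.84532558e-04, -6.31223837e-05,
        6.80268571e-04,  7.15949512e-04, -1.33895447e-03]), 'joint_torque': array([ 4.60943611e-04, -8.83204722e+01,  1.23491675e+00, -2.36160439e+01,
        1.68785249e-02,  6.51395676e-03,  3.52186521e-05]), 'position': array([ 258.12780595, -513.50885568,  230.82751957]), 'tcp_rot': array([-3.05573936e+00, -7.24869206e-01,  4.99690603e-04]), 'contact_force': array([ 0.33284823,  0.01729186, -0.12324121]), 'ft_torque': array([ 0.02735943,  0.01272715, -0.01574399]), 'finger_gap': 85.33039117487758}
{'fx': 476.29385120153205, 'fy': 476.29385120153205, 'cx': 255.60209263663035, 'cy': 190.84415385915148, 'origin': array([ 322.93840722,   24.67871821, 1705.17496976]), 'attitude': array([-2.16325419,  2.14970796, -0.17618408])}
{'fx': 473.1074520929452, 'fy': 473.1074520929452, 'cx': 263.3363736215749, 'cy': 191.96543246422758, 'origin': array([1578.23431354,  548.88057036,  919.06679762]), 'attitude': array([-1.26602861, -2.08028394,  1.06155621])}
```

View pics/top0.png

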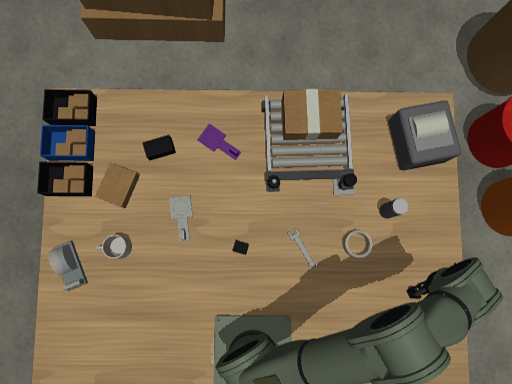

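View pics/scene0.png

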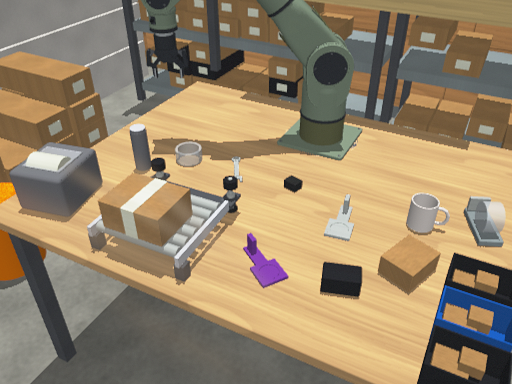

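Top view: the grey steel shoe has its plate at (181,205) and its lug at (183,235). The purple look-alike is at (218,140). The front-left knob, which hangs, is at (273,182). The right-hand foot at (347,181) already stands on its plate. Candidates for the shoe are grey (181,210), purple (218,140) and the fixed foot's plate (345,188). I choose the grey one and will measure it now.

```bash
python3 - <<'E'
from h import *
T=np.load("top.npz"); p,d=T["p"],T["d"]; ci=cam("top"); P=pts(ci,d)
# shoe
hsv=cv2.cvtColor(p,cv2.COLOR_RGB2HSV)
m=((hsv[...,1]<45)&(hsv[...,2]>90)).astype(np.uint8); roi=np.zeros_like(m); roi[190:248,160:200]=1; m&=roi
n,l,s,c=cv2.connectedComponentsWithStats(m); k=1+s[1:,4].argmax(); print(s[k],c[k])
M=l==k; Q=P[M]; print("z pct",np.percentile(Q[:,2],[5,50,90,99]))
lug=M&(P[...,2]>35); print("lug",lug.sum(),P[lug].mean(0),P[lug].min(0),P[lug].max(0))
lo=(M&(P[...,2]<25)).astype(np.uint8)
op=cv2.morphologyEx(lo,cv2.MORPH_OPEN,np.ones((13,13)))
v,u=np.nonzero(op); r=cv2.minAreaRect(np.c_[u,v].astype(np.float32)); print("plate",r,ray(ci,*r[0],9))
box=cv2.boxPoints(r); print([ray(ci,a,b,9)[:2].round(1) for a,b in box])
# knobs
for x0,x1 in((258,290),(330,365)):
    S=np.zeros(d.shape,bool); S[165:198,x0:x1]=1
    z=P[...,2]; print("zmax",np.percentile(z[S],[80,90,95,99]))
    K=S&(z>118)&(hsv[...,2]<70)
    v,u=np.nonzero(K); print("knob",K.sum(),u.mean(),v.mean(),P[K].mean(0),P[K].min(0),P[K].max(0))
    if K.sum(): print(cv2.minEnclosingCircle(np.c_[u,v].astype(np.float32)), ray(ci,u.mean(),v.mean(),130))
# deck front bar direction: edges
a=cv2.resize(p[155:250,160:290],None,fx=5,fy=5,interpolation=cv2.INTER_NEAREST)
cv2.imwrite("pics/crop1.png",a[...,::-1])
for i in range(1): pass
E
```

```text
[169 196  24  45 671] [181.12518629 213.86885246]
z pct [ 3.02880898 10.0482195  16.35344209 61.00130136]
lug 43 [403.93222322 230.85140612 170.63015509] [322.93840722  24.67871821  37.02956817] [ 425.94651378  252.21854282 1705.17496976]
plate ((178.0, 208.0), (20.0, 16.0), 90.0) [503.21092677 267.63876608   9.        ]
[array([539. , 297.2]), array([539.4, 240.1]), array([467.6, 238.3]), array([467.3, 295. ])]
zmax [ 72.92373591 127.6564483  132.71849054 137.6856521 ]
knob 107 273.4485981308411 180.86915887850466 [578.88879901 -64.60204292 160.86806851] [322.93840722 -85.50661724 118.69945715] [ 604.10568753   24.67871821 1705.17496976]
((273.0, 180.5), 6.800835609436035) [584.0513637  -66.31842913 130.        ]
zmax [ 71.46104228 120.95902413 126.41386615 131.20854001]
knob 124 350.03225806451616 178.73387096774192 [ 594.22223565 -325.4838776   125.61377459] [ 572.66481142 -347.0762395   119.00489107] [ 614.46314254 -304.15843714  134.39807179]
((349.87078857421875, 178.7359619140625), 6.534095764160156) [ 593.45867539 -324.51232632  130.        ]
```

View pics/crop1.png

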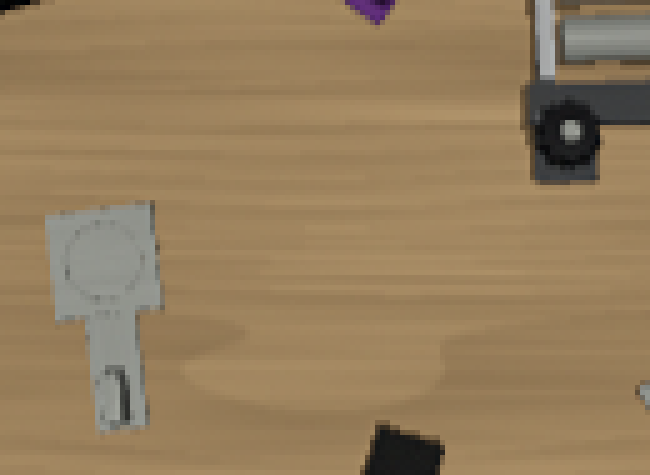

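```bash
cat >> h.py <<'E'
def pose():
    o=monitor.get_obs(); return np.array(o["position"]),R.from_rotvec(o["tcp_rot"]),o
def go(target,yaw=None):
    "yaw: world heading of tool x, rad, tool pointing down. dr in shares (total), shift in shares (total) in the tool axes AFTER the turn"
    p,r,o=pose(); M=r.as_matrix(); y0=np.arctan2(M[1,0],M[0,0]); yaw=y0 if yaw is None else yaw
    G=R.from_matrix(np.array([[np.cos(yaw),np.sin(yaw),0],[np.sin(yaw),-np.cos(yaw),0],[0,0,-1]]))
    dr=(r.inv()*G).as_rotvec(degrees=True)
    print("pos",p.round(1),"yaw",np.degrees(y0).round(2),"q7",o["q"][6].round(2),"F",o["contact_force"].round(2),"gap",round(o["finger_gap"],1),"t",round(o["clock"],2))
    print(" total dr shares",(dr/4).round(3)," shift now-axes",(M.T@(np.array(target)-p)/30).round(3)," after-turn axes",(G.as_matrix().T@(np.array(target)-p)/30).round(3))
E
python3 - <<'E'
from h import *
ci=cam("top")
f=lambda x,y:(160+x/5-.5,155+y/5-.5)
c=ray(ci,*f(104,260),9); e=ray(ci,*f(122,428),7); d=c-e; print("cup",c,"tailend",e,np.linalg.norm(d[:2]),np.degrees(np.arctan2(d[1],d[0])))
for a in((45,215),(152,201),(162,306),(57,320)): print(ray(ci,*f(*a),9)[:2].round(1))
print("knob px",ray(ci,*f(567,132),130))
w=camera_info("wrist"); print(w); p,r,o=pose(); M=r.as_matrix()
print("cam in tool",M.T@(np.array(w["origin"])-p), (M.T@R.from_rotvec(w["attitude"]).as_matrix()).round(3))
go([480,-100,231],np.radians(6))
E
```

```text
cup [508.64970483 259.60409113   9.        ] tailend [389.40457776 243.91992976   7.        ] 120.27216323110082 7.493029935791854
[540.7 302.6]
[551.4 226.5]
[476.  217.5]
[465.5 291.8]
knob px [583.93140248 -64.47631624 130.        ]
{'fx': 288.91978294350724, 'fy': 288.91978294350724, 'cx': 258.3202441321674, 'cy': 193.08655846509924, 'origin': array([ 328.6293492 , -477.1762214 ,  372.67549412]), 'attitude': array([ 2.4436322 , -1.50351714, -0.23589183])}
cam in tool [  79.29117788   -0.96999292 -141.78160198] [[ 0.002 -0.952 -0.305]
 [ 1.     0.002  0.   ]
 [ 0.    -0.305  0.952]]
pos [ 258.2 -513.5  230.9] yaw 26.69 q7 -0.08 F [-1.2  -0.62 -0.03] gap 85.3 t 0.1
 total dr shares [-1.300e-02  3.000e-03  5.172e+00]  shift now-axes [ 1.2798e+01 -8.9950e+00  5.0000e-03]  after-turn axes [ 8.7950e+00 -1.2936e+01 -4.0000e-03]
```

Emit:
move_arm([
  {"translation":[0.9,-0.9,0],"dr":[0,0,0.96]},
  {"translation":[0.9,-0.9,0],"dr":[0,0,0.96]},
  {"translation":[0.9,-0.9,0],"dr":[0,0,0.96]},
  {"translation":[0.9,-0.9,0],"dr":[0,0,0.96]},
  {"translation":[0.9,-0.9,0],"dr":[0,0,0.96]},
  {"translation":[0.7,-1,0],"dr":[0,0,0]},
  {"translation":[0.7,-1,0],"dr":[0,0,0]},
  {"translation":[0.7,-1,0],"dr":[0,0,0]},
  {"translation":[0.5,-1,0],"dr":[0,0,0]},
  {"translation":[0.4,-1,0],"dr":[0,0,0]},
], fingers=1)

```text
clock: 1.1
position: [416.9, -173.9, 228.5]
tcp_rot: [-3.134, -0.171, 0.006]
contact_force: [0.3, -0.9, -0.5]
finger_gap: 85.4
```

```bash
python3 -c "
from h import *
import math
go([410,247,180],math.radians(7.5))"
```

```text
pos [ 416.9 -173.9  228.5] yaw 6.24 q7 -1.01 F [ 0.32 -0.91 -0.47] gap 85.4 t 1.1
 total dr shares [-0.038  0.049 -0.316]  shift now-axes [  1.3   -13.968   1.65 ]  after-turn axes [  1.602 -13.941   1.618]
```

Emit:
move_arm([
  {"translation":[0.4,-1,0],"dr":[0,0,-0.3]},
  {"translation":[0.4,-1,0],"dr":[0,0,0]},
  {"translation":[0.4,-1,0],"dr":[0,0,0]},
  {"translation":[0.3,-1,0],"dr":[0,0,0]},
  {"translation":[0.1,-1,0],"dr":[0,0,0]},
  {"translation":[0,-1,0],"dr":[0,0,0]},
  {"translation":[0,-1,0],"dr":[0,0,0]},
  {"translation":[0,-1,0],"dr":[0,0,0]},
  {"translation":[0,-1,0.2],"dr":[0,0,0]},
  {"translation":[0,-1,0.3],"dr":[0,0,0]},
])

```text
clock: 2.1
position: [425.7, 143.4, 213.3]
tcp_rot: [-3.132, -0.207, 0.007]
contact_force: [1.0, 0.5, 0.4]
finger_gap: 85.6
```

```bash
python3 -c "
from h import *
import math
go([405,247,180],math.radians(7.5))"
```

```text
pos [425.7 143.4 213.3] yaw 7.57 q7 -1.63 F [1.02 0.45 0.42] gap 85.6 t 2.1
 total dr shares [-0.046  0.058  0.018]  shift now-axes [-0.225 -3.509  1.122]  after-turn axes [-0.234 -3.512  1.11 ]
```

Emit:
move_arm([
  {"translation":[0,-0.9,0.2],"dr":[0,0,0]},
  {"translation":[0,-0.9,0.2],"dr":[0,0,0]},
  {"translation":[-0.1,-0.8,0.2],"dr":[0,0,0]},
  {"translation":[-0.1,-0.6,0.2],"dr":[0,0,0]},
  {"translation":[0,-0.3,0.2],"dr":[0,0,0]},
  {"translation":[0,0,0.1],"dr":[0,0,0]},
  {"translation":[0,0,0],"dr":[0,0,0]},
  {"translation":[0,0,0],"dr":[0,0,0]},
  {"translation":[0,0,0],"dr":[0,0,0]},
  {"translation":[0,0,0],"dr":[0,0,0]},
])

```text
clock: 3.1
position: [404.0, 251.5, 177.9]
tcp_rot: [-3.133, -0.21, 0.01]
contact_force: [0.4, -0.1, 0.6]
finger_gap: 85.3
```

```bash
python3 - <<'E'
from h import *
go([410,247,150],np.radians(7.5))
ci=cam("wrist"); p,d=grab_frame("wrist"); np.savez("w1",p=p,d=d,o=ci[2],M=ci[1])
cv2.imwrite("pics/w1.png",p[...,::-1])
P=pts(ci,d); hsv=cv2.cvtColor(p,cv2.COLOR_RGB2HSV)
for z0,z1 in((45,60),(4,16)):
    m=((P[...,2]>z0)&(P[...,2]<z1)&(abs(P[...,0]-460)<120)&(abs(P[...,1]-253)<70)&(d>0)).astype(np.uint8)
    n,l,s,c=cv2.connectedComponentsWithStats(m); k=1+s[1:,4].argmax(); Q=P[l==k]
    r=cv2.minAreaRect(Q[:,:2].astype(np.float32)); print(z0,s[k],Q.mean(0).round(1),r)
E
```

```text
pos [404.  251.5 177.9] yaw 7.69 q7 -1.82 F [ 0.43 -0.13  0.57] gap 85.3 t 3.1
 total dr shares [-0.029  0.09   0.046]  shift now-axes [0.185 0.179 0.928]  after-turn axes [0.18  0.176 0.93 ]
45 [258 162  15  36 504] [411.  247.9  53.9] ((409.93731689453125, 247.3831024169922), (33.173282623291016, 13.408157348632812), 7.790950298309326)
4 [ 225   30   79  158 8331] [491.8 259.3   7.2] ((467.44677734375, 255.8735809326172), (158.3956756591797, 76.12673950195312), 7.8805108070373535)
```

View pics/w1.png

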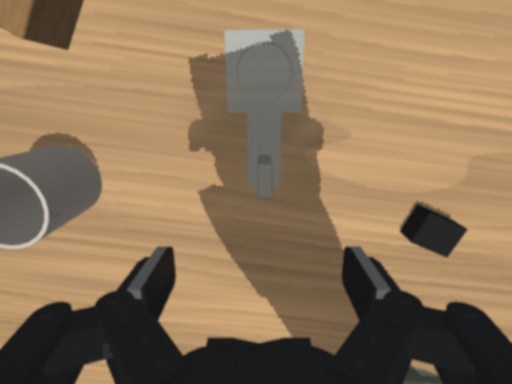

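The wrist view shows the grey shoe's cup at (264,70) and its lug at (264,175). The measured lug is 33x13 mm with its top at 54 mm, as described. I'm descending onto it.

Emit:
move_arm([
  {"translation":[0.1,0.1,0.5],"dr":[0,0.1,0]},
  {"translation":[0.1,0,0.7],"dr":[0,0,0]},
  {"translation":[0,0,0.8],"dr":[0,0,0]},
  {"translation":[0,0,0.8],"dr":[0,0,0]},
  {"translation":[0,0,0.8],"dr":[0,0,0]},
  {"translation":[0,0,0.5],"dr":[0,0,0]},
  {"translation":[0,0,0.3],"dr":[0,0,0]},
  {"translation":[0,0,0.2],"dr":[0,0,0]},
  {"translation":[0,0,0],"dr":[0,0,0]},
  {"translation":[0,0,0],"dr":[0,0,0]},
])

```text
clock: 4.15
position: [413.3, 248.9, 37.2]
tcp_rot: [-3.13, -0.206, -0.01]
contact_force: [0.4, -0.0, -0.0]
finger_gap: 85.5
```

```bash
python3 -c "
from h import *
import math
go([410.2,247.5,21],math.radians(7.8))"
```

```text
pos [413.3 248.9  37.2] yaw 7.53 q7 -1.76 F [ 0.35 -0.02 -0.04] gap 85.5 t 4.15
 total dr shares [-0.06  -0.094 -0.068]  shift now-axes [-0.114  0.035  0.539]  after-turn axes [-0.11   0.032  0.54 ]
```

Emit:
move_arm([
  {"translation":[-0.1,0.03,0.3],"dr":[0,-0.1,-0.08]},
  {"translation":[0,0,0.2],"dr":[0,0,0]},
  {"translation":[0,0,0.05],"dr":[0,0,0]},
  {"translation":[0,0,0],"dr":[0,0,0]},
  {"translation":[0,0,0],"dr":[0,0,0]},
  {"translation":[0,0,0],"dr":[0,0,0]},
  {"translation":[0,0,0],"dr":[0,0,0]},
  {"translation":[0,0,0],"dr":[0,0,0]},
  {"translation":[0,0,0],"dr":[0,0,0]},
  {"translation":[0,0,0],"dr":[0,0,0]},
])

```text
clock: 5.15
position: [411.0, 248.2, 20.9]
tcp_rot: [-3.129, -0.216, -0.002]
contact_force: [-0.1, -0.1, -0.9]
finger_gap: 85.4
```

Emit:
move_arm([
  {"translation":[0,0,0],"dr":[0,0,0]},
  {"translation":[0,0,0],"dr":[0,0,0]},
  {"translation":[0,0,0],"dr":[0,0,0]},
  {"translation":[0,0,0],"dr":[0,0,0]},
  {"translation":[0,0,0],"dr":[0,0,0]},
  {"translation":[0,0,0],"dr":[0,0,0]},
  {"translation":[0,0,0],"dr":[0,0,0]},
  {"translation":[0,0,0],"dr":[0,0,0]},
  {"translation":[0,0,0],"dr":[0,0,0]},
  {"translation":[0,0,0],"dr":[0,0,0]},
], fingers=-1, newtons=60)

```text
clock: 6.15
position: [410.9, 248.0, 21.1]
tcp_rot: [-3.129, -0.215, -0.001]
contact_force: [-0.4, -0.2, 1.8]
finger_gap: 13.4
```

```bash
python3 -c "
from h import *
import math
go([484,-79,22],math.radians(2))"
```

```text
pos [410.9 248.   21.1] yaw 7.87 q7 -1.75 F [-0.36 -0.18  1.8 ] gap 13.4 t 6.15
 total dr shares [-0.075 -0.015  1.468]  shift now-axes [ 0.921 11.132 -0.087]  after-turn axes [ 2.055 10.98  -0.03 ]
```

Emit:
move_arm([
  {"translation":[0.5,0.5,-0.02],"dr":[0,0,0]},
  {"translation":[0.7,0.8,0],"dr":[0,0,0]},
  {"translation":[0.2,0.9,0],"dr":[0,0,0.3]},
  {"translation":[0,0.9,0],"dr":[0,0,0.3]},
  {"translation":[0,0.9,0],"dr":[0,0,0.3]},
  {"translation":[0,0.9,0],"dr":[0,0,0.3]},
  {"translation":[0,0.9,0],"dr":[0,0,0.3]},
  {"translation":[0,0.9,0],"dr":[0,0,0]},
  {"translation":[0,0.9,0],"dr":[0,0,0]},
  {"translation":[0,0.6,0],"dr":[0,0,0]},
])

```text
clock: 7.15
position: [479.7, 15.6, 21.4]
tcp_rot: [-3.118, -0.08, -0.017]
contact_force: [-1.1, 9.1, 9.8]
finger_gap: 13.2
```

```bash
python3 -c "
from h import *
import math
go([435,-70,22],math.radians(2))"
```

```text
pos [479.7  15.6  21.4] yaw 2.95 q7 -1.48 F [-1.1   9.08  9.84] gap 13.2 t 7.15
 total dr shares [-0.323 -0.158  0.239]  shift now-axes [-1.634  2.772 -0.101]  after-turn axes [-1.588  2.8   -0.021]
```

Emit:
move_arm([
  {"translation":[-0.3,0,-0.02],"dr":[-0.1,0,0.1]},
  {"translation":[-0.4,0.2,0],"dr":[-0.1,0,0.1]},
  {"translation":[-0.4,0.4,0],"dr":[-0.1,-0.1,0]},
  {"translation":[-0.3,0.5,0],"dr":[0,0,0]},
  {"translation":[-0.1,0.5,0],"dr":[0,0,0]},
  {"translation":[0,0.5,0],"dr":[0,0,0]},
  {"translation":[0,0.4,0],"dr":[0,0,0]},
  {"translation":[0,0.2,0],"dr":[0,0,0]},
  {"translation":[0,0,0],"dr":[0,0,0]},
  {"translation":[0,0,0],"dr":[0,0,0]},
])

```text
clock: 8.15
position: [436.5, -70.1, 21.1]
tcp_rot: [-3.137, -0.06, -0.007]
contact_force: [-0.3, 0.4, 3.9]
finger_gap: 12.9
```

```bash
python3 - <<'E'
from h import *
go([484,-70,21],np.radians(2))
ci=cam("wrist"); p,d=grab_frame("wrist"); np.savez("w2",p=p,d=d,o=ci[2],M=ci[1])
P=pts(ci,d); z=P[...,2]
def comp(m):
    n,l,s,c=cv2.connectedComponentsWithStats(m.astype(np.uint8)); k=1+s[1:,4].argmax(); return l==k,s[k]
near=(d>0)&(abs(P[...,0]-585)<70)&(abs(P[...,1]+66)<70)
print(np.histogram(z[near],bins=np.arange(-5,150,5)))
m,s=comp(near&(z>122)&(z<140)); v,u=np.nonzero(m); Q=P[m]
print("knob",s,Q.mean(0),np.percentile(Q,[2,98],axis=0).round(1)); c,r=cv2.minEnclosingCircle(Q[:,:2].astype(np.float32)); print(c,r)
m,s=comp(near&(z>62)&(z<70)&(abs(P[...,1]+66)<40)); Q=P[m]; print("bracket",s,np.percentile(Q,[1,99],axis=0).round(1))
hsv=cv2.cvtColor(p,cv2.COLOR_RGB2HSV)
m,s=comp((d>0)&(z>4)&(z<14)&(P[...,0]>400)&(P[...,0]<640)&(hsv[...,1]<60)); Q=P[m]; print("shoe",s,Q.mean(0),np.percentile(Q,[1,99],axis=0).round(1))
cv2.imwrite("pics/w2.png",p[...,::-1])
E
```

```text
pos [436.5 -70.1  21.1] yaw 2.19 q7 -1.4 F [-0.3   0.35  3.89] gap 12.9 t 8.15
 total dr shares [-0.055 -0.064  0.048]  shift now-axes [1.581 0.058 0.009]  after-turn axes [1.581 0.053 0.002]
(array([10049,  1984, 15497,    44,     0,     0,     0,     0,     0,
           0,     0,     0,     0,     0,     0,     0,     0,     0,
           0,     0,     0,     0,     0,     0,     0,     0,     0,
           0,     0,     0]), array([ -5,   0,   5,  10,  15,  20,  25,  30,  35,  40,  45,  50,  55,
        60,  65,  70,  75,  80,  85,  90,  95, 100, 105, 110, 115, 120,
       125, 130, 135, 140, 145]))Traceback (most recent call last):
  File "<stdin>", line 9, in <module>
  File "<stdin>", line 6, in comp
ValueError: attempt to get argmax of an empty sequence
```

```bash
python3 - <<'E'
from h import *
T=np.load("w2.npz"); p,d=T["p"],T["d"]; ci=(camera_info("wrist"),T["M"],T["o"]); P=pts(ci,d); z=P[...,2]
m=(d>0)&(z>4.5)&(z<14)&(P[...,0]>450)&(P[...,0]<640)
n,l,s,c=cv2.connectedComponentsWithStats(m.astype(np.uint8)); k=1+s[1:,4].argmax(); Q=P[l==k]
print("shoe",s[k],np.percentile(Q,[1,99],axis=0).round(1)); hi=Q[Q[:,0]>510]; print("plate",cv2.minAreaRect(hi[:,:2].astype(np.float32)))
A=np.c_[hi[:,:2],np.ones(len(hi))]; print("tilt",np.linalg.lstsq(A,hi[:,2],rcond=None)[0][:2])
out=[cv2.resize(p,(400,300))]
S=np.load("scene.npz"); p,d=S["p"],S["d"]; ci=cam("scene"); P=pts(ci,d); z=P[...,2]
near=(d>0)&(abs(P[...,0]-585)<50)&(abs(P[...,1]+66)<50)
K=near&(z>95); Q=P[K]; print("knob scene",K.sum(),np.percentile(Q,[2,50,98],axis=0).round(1)); 
t=near&(z>127); print("top face",t.sum(),P[t].mean(0)); v,u=np.nonzero(t); print(u.mean(),v.mean(),ray(ci,u.mean(),v.mean(),130))
out.append(cv2.resize(p[165:225,195:275],(400,300),interpolation=cv2.INTER_NEAREST))
T=np.load("top.npz"); p2=T["p"]; ci=cam("top"); P=pts(ci,T["d"]); z=P[...,2]
near=(T["d"]>0)&(abs(P[...,0]-585)<50)&(abs(P[...,1]+66)<50)
t=near&(z>118)&(z<145); v,u=np.nonzero(t); print("top cam",t.sum(),u.mean(),v.mean(),P[t].mean(0),ray(ci,u.mean(),v.mean(),130))
t=near&(z>55)&(z<75); print("bracket",np.percentile(P[t],[1,99],axis=0).round(1))
pt,_=grab_frame("top"); ps,_=grab_frame("scene")
out.append(cv2.resize(pt[150:225,230:330],(400,300),interpolation=cv2.INTER_NEAREST)); out.append(cv2.resize(ps[150:240,185:305],(400,300),interpolation=cv2.INTER_NEAREST))
cv2.imwrite("pics/m2.png",np.vstack([np.hstack(out[:2]),np.hstack(out[2:])])[...,::-1])
E
```

```text
shoe [  178     0   164   223 26279] [[ 452.1 -102.5    4.9]
 [ 559.8  -28.5    9.7]]
plate ((534.8712768554688, -65.33404541015625), (51.66242599487305, 76.76020812988281), 1.6455512046813965)
tilt [0.00234867 0.00043263]
knob scene 196 [[570.2 -87.2 102.3]
 [594.2 -61.9 126.6]
 [606.4 -46.3 134.2]]
top face 96 [587.61120815 -65.1002197  130.97422048]
230.03125 178.92708333333334 [586.44678651 -65.82366501 130.        ]
top cam 119 273.4957983193277 180.8403361344538 [583.89629949 -66.39199276 131.58053175] [584.15064944 -66.4769747  130.        ]
bracket [[ 561.7 -114.1   59.1]
 [ 629.8  -40.5   74.6]]
```

View pics/m2.png

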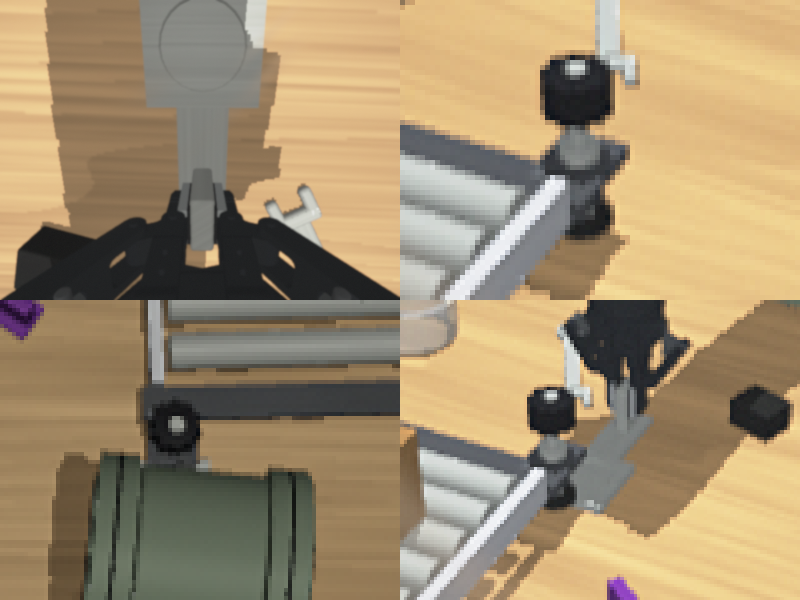

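Emit:
move_arm([
  {"translation":[0.2,0,0],"dr":[0,0,0]},
  {"translation":[0.3,0.03,0],"dr":[0,0,0]},
  {"translation":[0.3,0.03,0],"dr":[0,0,0]},
  {"translation":[0.3,0,0],"dr":[0,0,0]},
  {"translation":[0.3,0,0],"dr":[0,0,0]},
  {"translation":[0.2,0,0],"dr":[0,0,0]},
  {"translation":[0.1,0,0],"dr":[0,0,0]},
  {"translation":[0,0,0],"dr":[0,0,0]},
  {"translation":[0,0,0],"dr":[0,0,0]},
  {"translation":[0,0,0],"dr":[0,0,0]},
])

```text
clock: 9.3
position: [482.3, -66.9, 21.3]
tcp_rot: [-3.136, -0.062, 0.019]
contact_force: [-3.1, -2.8, 2.5]
finger_gap: 13.2
```

```bash
python3 -c "
from h import *
import math
go([486.2,-70,21],math.radians(2.2))"
```

```text
pos [482.3 -66.9  21.3] yaw 2.25 q7 -1.41 F [-3.05 -2.85  2.51] gap 13.2 t 9.3
 total dr shares [-0.071  0.172  0.012]  shift now-axes [0.124 0.108 0.007]  after-turn axes [0.124 0.107 0.009]
```

Emit:
move_arm([
  {"translation":[0.08,0.08,0],"dr":[0,0.1,0]},
  {"translation":[0.06,0.06,0],"dr":[0,0.1,0]},
  {"translation":[0.03,0.02,0],"dr":[0,0,0]},
  {"translation":[0,0,0],"dr":[0,0,0]},
  {"translation":[0,0,0],"dr":[0,0,0]},
  {"translation":[0,0,0],"dr":[0,0,0]},
  {"translation":[0,0,0],"dr":[0,0,0]},
  {"translation":[0,0,0],"dr":[0,0,0]},
  {"translation":[0,0,0],"dr":[0,0,0]},
  {"translation":[0,0,0],"dr":[0,0,0]},
])

```text
clock: 10.3
position: [485.8, -69.6, 21.1]
tcp_rot: [-3.133, -0.067, 0.003]
contact_force: [-1.7, -0.4, 5.5]
finger_gap: 13.4
```

```bash
python3 -c "
from h import *
import math
go([486.2,-70,21],math.radians(2.2))"
```

```text
pos [485.8 -69.6  21.1] yaw 2.47 q7 -1.4 F [-1.72 -0.41  5.52] gap 13.4 t 10.3
 total dr shares [-0.119  0.024  0.067]  shift now-axes [0.014 0.014 0.004]  after-turn axes [0.014 0.014 0.005]
```

Emit:
move_arm([
  {"translation":[0,0,0],"dr":[0,0,0]},
  {"translation":[0,0,0],"dr":[0,0,0]},
  {"translation":[0,0,0],"dr":[0,0,0]},
  {"translation":[0,0,0],"dr":[0,0,0]},
  {"translation":[0,0,0],"dr":[0,0,0]},
  {"translation":[0,0,-0.2],"dr":[0,0,0]},
  {"translation":[0,0,-0.6],"dr":[0,0,0]},
  {"translation":[0,0,-1],"dr":[0,0,0]},
  {"translation":[0,0,-1],"dr":[0,0,0]},
  {"translation":[0,0,-1],"dr":[0,0,0]},
], fingers=0.2)

```text
clock: 11.3
position: [484.9, -70.0, 137.1]
tcp_rot: [-3.131, -0.068, 0.01]
contact_force: [0.4, -0.2, -0.3]
finger_gap: 51.1
```

Emit:
move_arm([
  {"translation":[0,0,-1],"dr":[-0.1,0,0]},
  {"translation":[0,0,-1],"dr":[0,0,0]},
  {"translation":[0,0,-1],"dr":[0,0,0]},
  {"translation":[0.3,0,-0.8],"dr":[0,0,0]},
  {"translation":[0.8,0,-0.2],"dr":[0,0,0]},
  {"translation":[0.9,0,0],"dr":[0,0,0]},
  {"translation":[0.9,0,0],"dr":[0,0,0]},
  {"translation":[0.4,0,0],"dr":[0,0,0]},
  {"translation":[0,0,0],"dr":[0,0,0]},
  {"translation":[0,0,0],"dr":[0,0,0]},
], fingers=1)

```text
clock: 12.3
position: [585.8, -66.1, 271.8]
tcp_rot: [-3.139, -0.068, -0.004]
contact_force: [0.4, -0.2, 0.1]
finger_gap: 85.5
```

```bash
cat > look.py <<'E'
import sys
from h import *
go([585,-66,92],np.radians(2.2))
ci=cam("wrist"); p,d=grab_frame("wrist"); np.savez(sys.argv[1],p=p,d=d,o=ci[2],M=ci[1]); cv2.imwrite(f"pics/{sys.argv[1]}.png",p[...,::-1])
P=pts(ci,d); z=P[...,2]; ok=d>0
def part(name,m,w):
    n,l,s,c=cv2.connectedComponentsWithStats(m.astype(np.uint8))
    if n<2: print(name,"none"); return
    k=1+s[1:,4].argmax(); Q=P[l==k]
    print(name,s[k],Q.mean(0).round(1),cv2.minAreaRect(Q[:,:2].astype(np.float32)),np.array(cv2.minEnclosingCircle(Q[:,:2].astype(np.float32))[0]).round(1)); return Q
nk=ok&(abs(P[...,0]-585)<40)&(abs(P[...,1]+66)<40)
print("hist",[(int(b),int(a)) for a,b in zip(*np.histogram(z[nk],bins=np.arange(0,140,4))) if a>20])
kt=np.percentile(z[nk&(z<145)],97); print("ktop",kt); part("knob",nk&(z>kt-5)&(z<145),0)
part("lug",ok&(abs(P[...,0]-485)<40)&(abs(P[...,1]+70)<40)&(z>48)&(z<60),0)
part("tail",ok&(P[...,0]>450)&(P[...,0]<545)&(abs(P[...,1]+68)<30)&(z>4)&(z<12),0)
E
python3 look.py w3
```

```text
pos [585.8 -66.1 271.8] yaw 2.47 q7 -1.43 F [ 0.36 -0.24  0.07] gap 85.5 t 12.3
 total dr shares [-0.022 -0.036  0.067]  shift now-axes [-4.200e-02  4.000e-03  5.994e+00]  after-turn axes [-0.027 -0.006  5.995]
hist [(4, 208), (8, 387), (64, 1279), (108, 32), (112, 25), (116, 29), (120, 31), (124, 167), (128, 1060)]
ktop 130.51191686267248
knob [ 239  161   41   42 1216] [586.1 -65.6 129.1] ((585.45556640625, -65.53900146484375), (43.16050720214844, 41.51969909667969), 73.99885559082031) [585.3 -65.6]
lug [254 226  10  24 229] [485.5 -69.2  53.9] ((484.7046813964844, -69.28363800048828), (33.04364776611328, 12.519906044006348), 2.414177179336548) [484.5 -68.6]
tail [247 199  24  38 662] [499.4 -68.1   6.4] ((495.388427734375, -68.75822448730469), (61.897674560546875, 35.18621063232422), 1.898676872253418) [495.  -67.7]
```

View pics/w3.png

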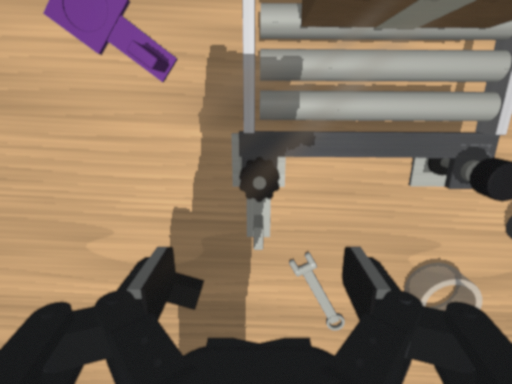

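The wrist view shows the knob at (260,181) with the shoe's lug at (258,232) in front of the deck. The purple one is untouched. Knob axis is (585.4,-65.6) and the cup is about (584.8,-65.0), so it's centred within 1 mm. Next I wind the wrist anticlockwise for a long turning stroke.

Emit:
move_arm([
  {"translation":[0,0,0.3],"dr":[0,0,-1]},
  {"translation":[0,0,0.3],"dr":[0,0,-1]},
  {"translation":[0,0,0.3],"dr":[0,0,-1]},
  {"translation":[0,0,0.3],"dr":[0,0,-1]},
  {"translation":[0,0,0.3],"dr":[0,0,-1]},
  {"translation":[0,0,0.3],"dr":[0,0,-1]},
  {"translation":[0,0,0.3],"dr":[0,0,-1]},
  {"translation":[0,0,0.3],"dr":[0,0,-1]},
  {"translation":[0,0,0.3],"dr":[0,0,-1]},
  {"translation":[0,0,0.3],"dr":[0,0,-1]},
])

```text
clock: 13.35
position: [579.8, -67.0, 183.8]
tcp_rot: [2.911, 1.176, 0.007]
contact_force: [0.5, -1.0, -0.2]
finger_gap: 85.6
```

Emit:
move_arm([
  {"translation":[0,0,0],"dr":[0,0,-1]},
  {"translation":[0,0,0],"dr":[0,0,-1]},
  {"translation":[0,0,0],"dr":[0,0,-1]},
  {"translation":[0,0,0],"dr":[0,0,-1]},
  {"translation":[0,0,0],"dr":[0,0,-1]},
  {"translation":[0,0,0],"dr":[0,0,-1]},
  {"translation":[0,0,0],"dr":[0,0,-1]},
  {"translation":[0,0,0],"dr":[0,0,-1]},
  {"translation":[0,0,0],"dr":[0,0,-1]},
  {"translation":[0,0,0],"dr":[0,0,-1]},
])

```text
clock: 14.35
position: [572.7, -68.3, 187.0]
tcp_rot: [2.298, 2.135, -0.0]
contact_force: [0.3, -0.2, -0.0]
finger_gap: 85.5
```

Emit:
move_arm([
  {"translation":[0,0,0],"dr":[0,0,-1]},
  {"translation":[0,0,0],"dr":[0,0,-1]},
  {"translation":[0,0,0],"dr":[0,0,-1]},
  {"translation":[0,0,0],"dr":[0,0,-1]},
  {"translation":[0,0,0],"dr":[0,0,-1]},
  {"translation":[0,0,0],"dr":[0,0,-1]},
  {"translation":[0,0,0],"dr":[0,0,-1]},
  {"translation":[0,0,0],"dr":[0,0,-1]},
  {"translation":[0,0,0],"dr":[0,0,-1]},
  {"translation":[0,0,0],"dr":[0,0,-1]},
])

```text
clock: 15.35
position: [566.2, -70.0, 191.5]
tcp_rot: [1.381, 2.813, -0.011]
contact_force: [-0.2, -0.1, 0.1]
finger_gap: 85.5
```

Emit:
move_arm([
  {"translation":[0,0,0],"dr":[0,0,-1]},
  {"translation":[0,0,0],"dr":[0,0,-1]},
  {"translation":[0,0,0],"dr":[0,0,-1]},
  {"translation":[0,0,0],"dr":[0,0,-1]},
  {"translation":[0,0,0],"dr":[0,0,-1]},
  {"translation":[0,0,0],"dr":[0,0,-1]},
  {"translation":[0,0,0],"dr":[0,0,-1]},
  {"translation":[0,0,0],"dr":[0,0,-1]},
  {"translation":[0,0,0],"dr":[0,0,-1]},
  {"translation":[0,0,0],"dr":[0,0,-1]},
])

```text
clock: 16.35
position: [559.9, -71.7, 195.8]
tcp_rot: [0.28, 3.123, -0.028]
contact_force: [-0.5, 0.1, 0.4]
finger_gap: 85.4
```

```bash
python3 -c "
from h import *
go([585.4,-65.6,92])"
```

```text
pos [559.9 -71.7 195.8] yaw 169.77 q7 0.86 F [-0.49  0.05  0.38] gap 85.4 t 16.35
 total dr shares [-0.243  0.112 -0.001]  shift now-axes [-0.773  0.411  3.458]  after-turn axes [-0.8    0.352  3.459]
```

Emit:
move_arm([
  {"translation":[-0.1,0.05,0.1],"dr":[-0.1,0.05,-1]},
  {"translation":[-0.1,0.05,0.1],"dr":[-0.1,0.05,-1]},
  {"translation":[-0.1,0.04,0.1],"dr":[0,0,-1]},
  {"translation":[-0.1,0.03,0.1],"dr":[0,0,-1]},
  {"translation":[-0.1,0,0.1],"dr":[0,0,-1]},
  {"translation":[-0.1,-0.01,0.1],"dr":[0,0,-1]},
  {"translation":[-0.1,-0.02,0.1],"dr":[0,0,-1]},
  {"translation":[-0.1,-0.03,0.1],"dr":[0,0,-1]},
  {"translation":[-0.1,-0.03,0.1],"dr":[0,0,-1]},
  {"translation":[-0.1,-0.03,0.1],"dr":[0,0,-1]},
])

```text
clock: 17.35
position: [586.0, -67.7, 169.2]
tcp_rot: [0.863, -3.018, 0.02]
contact_force: [-0.1, 0.6, 0.7]
finger_gap: 85.1
```

Emit:
move_arm([
  {"translation":[-0.02,-0.01,0],"dr":[0,0,-1]},
  {"translation":[-0.02,-0.01,0],"dr":[0,0,-1]},
  {"translation":[-0.02,-0.01,0],"dr":[0,0,-1]},
  {"translation":[-0.02,-0.02,0],"dr":[0,0,-1]},
  {"translation":[-0.01,-0.02,0],"dr":[0,0,-1]},
  {"translation":[-0.01,-0.02,0],"dr":[0,0,-1]},
  {"translation":[-0.01,-0.02,0],"dr":[0,0,-1]},
  {"translation":[0,-0.02,0],"dr":[0,0,-1]},
  {"translation":[0,0,0],"dr":[0,0,0]},
  {"translation":[0,0,0],"dr":[0,0,0]},
])

```text
clock: 18.35
position: [586.8, -69.7, 172.6]
tcp_rot: [1.7, -2.629, 0.033]
contact_force: [1.3, 0.0, -0.8]
finger_gap: 85.6
```

```bash
python3 -c "
from h import *
go([585.4,-65.6,92])"
```

```text
pos [586.8 -69.7 172.6] yaw -114.22 q7 2.02 F [ 1.26  0.04 -0.75] gap 85.6 t 18.35
 total dr shares [-0.173 -0.283  0.002]  shift now-axes [-0.157  0.132  2.681]  after-turn axes [-0.104  0.1    2.685]
```

Emit:
move_arm([
  {"translation":[-0.05,0.02,0.3],"dr":[-0.1,-0.15,-1]},
  {"translation":[-0.04,0,0.3],"dr":[-0.1,-0.15,-1]},
  {"translation":[-0.03,0,0.3],"dr":[0,0,-1]},
  {"translation":[0,0,0.3],"dr":[0,0,-1]},
  {"translation":[0,0,0.2],"dr":[0,0,-1]},
  {"translation":[0,0,0.1],"dr":[0,0,-1]},
  {"translation":[0,0,0],"dr":[0,0,0]},
  {"translation":[0,0,0],"dr":[0,0,0]},
  {"translation":[0,0,0],"dr":[0,0,0]},
  {"translation":[0,0,0],"dr":[0,0,0]},
])

```text
clock: 19.35
position: [586.4, -66.6, 128.1]
tcp_rot: [2.213, -2.227, 0.001]
contact_force: [0.1, 1.2, 0.0]
finger_gap: 85.4
```

```bash
python3 -c "
from h import *
go([585.4,-65.6,92])"
```

```text
pos [586.4 -66.6 128.1] yaw -90.35 q7 2.36 F [0.11 1.18 0.04] gap 85.4 t 19.35
 total dr shares [ 0.013 -0.025 -0.   ]  shift now-axes [-0.035  0.032  1.204]  after-turn axes [-0.033  0.033  1.204]
```

Emit:
move_arm([
  {"translation":[-0.03,0.03,0.3],"dr":[0,0,0]},
  {"translation":[0,0,0.4],"dr":[0,0,0]},
  {"translation":[0,0,0.3],"dr":[0,0,0]},
  {"translation":[0,0,0.2],"dr":[0,0,0]},
  {"translation":[0,0,0.08],"dr":[0,0,0]},
  {"translation":[0,0,0],"dr":[0,0,0]},
  {"translation":[0,0,0],"dr":[0,0,0]},
  {"translation":[0,0,0],"dr":[0,0,0]},
  {"translation":[0,0,0],"dr":[0,0,0]},
  {"translation":[0,0,0],"dr":[0,0,0]},
])

```text
clock: 20.35
position: [585.4, -65.6, 86.4]
tcp_rot: [2.211, -2.229, 0.001]
contact_force: [0.4, 1.1, -0.2]
finger_gap: 84.9
```

```bash
python3 -c "
from h import *
go([585.4,-65.6,91])"
```

```text
pos [585.4 -65.6  86.4] yaw -90.47 q7 2.31 F [ 0.4   1.08 -0.23] gap 84.9 t 20.35
 total dr shares [ 0.01  -0.025 -0.   ]  shift now-axes [-0.    -0.    -0.154]  after-turn axes [-0.    -0.001 -0.154]
```

Emit:
move_arm([
  {"translation":[0,0,-0.1],"dr":[0,0,0]},
  {"translation":[0,0,-0.03],"dr":[0,0,0]},
  {"translation":[0,0,0],"dr":[0,0,0]},
  {"translation":[0,0,0],"dr":[0,0,0]},
  {"translation":[0,0,0],"dr":[0,0,0]},
  {"translation":[0,0,0],"dr":[0,0,0]},
  {"translation":[0,0,0],"dr":[0,0,0]},
  {"translation":[0,0,0],"dr":[0,0,0]},
  {"translation":[0,0,0],"dr":[0,0,0]},
  {"translation":[0,0,0],"dr":[0,0,0]},
], fingers=-1, newtons=20)

```text
clock: 21.35
position: [585.0, -65.6, 91.2]
tcp_rot: [2.211, -2.229, 0.001]
contact_force: [-2.5, -0.2, 1.6]
finger_gap: 43.6
```

```bash
cat > st.py <<'E'
from h import *
for i in range(1):
    p,r,o=pose(); M=r.as_matrix(); print(p.round(1),"yaw",np.degrees(np.arctan2(M[1,0],M[0,0])).round(2),"tilt",np.degrees(M[:2,2]).round(2),"q7",o["q"][6].round(3),"F",o["contact_force"].round(1),"T",o["ft_torque"].round(3),"tau7",o["joint_torque"][6].round(3),"gap",round(o["finger_gap"],1),"t",round(o["clock"],2))
E
python3 st.py
```

```text
[585.  -65.6  91.2] yaw -90.46 tilt [-0.07 -0.12] q7 2.319 F [-2.5 -0.2  1.6] T [-0.008  0.24  -0.006] tau7 0.015 gap 43.6 t 21.35
```

Emit:
move_arm([
  {"translation":[0,0,0.005],"dr":[0,0,1]},
  {"translation":[0,0,0.005],"dr":[0,0,1]},
  {"translation":[0,0,0.005],"dr":[0,0,1]},
  {"translation":[0,0,0.005],"dr":[0,0,1]},
  {"translation":[0,0,0.005],"dr":[0,0,1]},
  {"translation":[0,0,0.005],"dr":[0,0,1]},
  {"translation":[0,0,0.005],"dr":[0,0,1]},
  {"translation":[0,0,0.005],"dr":[0,0,1]},
  {"translation":[0,0,0.005],"dr":[0,0,1]},
  {"translation":[0,0,0.005],"dr":[0,0,1]},
])

```text
clock: 22.35
position: [585.7, -65.8, 89.8]
tcp_rot: [1.278, -2.869, 0.003]
contact_force: [-0.8, -0.3, 2.2]
finger_gap: 43.8
```

```bash
python3 st.py
```

```text
[585.7 -65.8  89.8] yaw -131.98 tilt [ 0.02 -0.12] q7 1.651 F [-0.8 -0.3  2.2] T [-0.008  0.291  0.044] tau7 2.135 gap 43.8 t 22.35
```

Emit:
move_arm([
  {"translation":[0,0,0.005],"dr":[0,0,1]},
  {"translation":[0,0,0.005],"dr":[0,0,1]},
  {"translation":[0,0,0.005],"dr":[0,0,1]},
  {"translation":[0,0,0.005],"dr":[0,0,1]},
  {"translation":[0,0,0.005],"dr":[0,0,1]},
  {"translation":[0,0,0.005],"dr":[0,0,1]},
  {"translation":[0,0,0.005],"dr":[0,0,1]},
  {"translation":[0,0,0.005],"dr":[0,0,1]},
  {"translation":[0,0,0.005],"dr":[0,0,1]},
  {"translation":[0,0,0.005],"dr":[0,0,1]},
])

```text
clock: 23.35
position: [586.1, -66.5, 88.3]
tcp_rot: [-0.172, 3.136, -0.005]
contact_force: [-1.0, -0.9, 1.9]
finger_gap: 43.6
```

```bash
python3 st.py
```

```text
[586.1 -66.5  88.3] yaw -173.71 tilt [ 0.07 -0.17] q7 1.003 F [-1.  -0.9  1.9] T [0.037 0.375 0.021] tau7 2.045 gap 43.6 t 23.35
```

Emit:
move_arm([
  {"translation":[0,0,0.005],"dr":[0,0,1]},
  {"translation":[0,0,0.005],"dr":[0,0,1]},
  {"translation":[0,0,0.005],"dr":[0,0,1]},
  {"translation":[0,0,0.005],"dr":[0,0,1]},
  {"translation":[0,0,0.005],"dr":[0,0,1]},
  {"translation":[0,0,0.005],"dr":[0,0,1]},
  {"translation":[0,0,0.005],"dr":[0,0,1]},
  {"translation":[0,0,0.005],"dr":[0,0,1]},
  {"translation":[0,0,0.005],"dr":[0,0,1]},
  {"translation":[0,0,0.005],"dr":[0,0,1]},
])

```text
clock: 24.35
position: [585.9, -67.3, 86.9]
tcp_rot: [0.955, 2.991, -0.006]
contact_force: [-1.4, -0.6, 2.4]
finger_gap: 43.4
```

```bash
python3 - <<'E'
exec(open('st.py').read())
ps,ds=grab_frame("scene"); pt,dt=grab_frame("top")
a=cv2.resize(ps[150:240,185:305],(800,600),interpolation=cv2.INTER_CUBIC)
cv2.imwrite("pics/s3.png",a[...,::-1])
E
```

```text
[585.9 -67.3  86.9] yaw 144.58 tilt [ 0.06 -0.24] q7 0.387 F [-1.4 -0.6  2.4] T [-0.034  0.415  0.031] tau7 1.925 gap 43.4 t 24.35
```

View pics/s3.png

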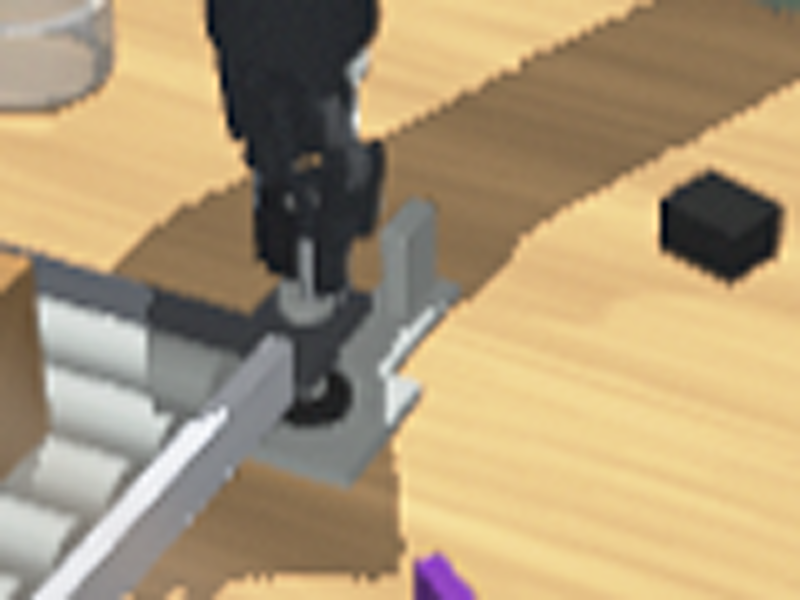

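Emit:
move_arm([
  {"translation":[0,0,0.005],"dr":[0,0,1]},
  {"translation":[0,0,0.005],"dr":[0,0,1]},
  {"translation":[0,0,0.005],"dr":[0,0,1]},
  {"translation":[0,0,0.005],"dr":[0,0,1]},
  {"translation":[0,0,0.005],"dr":[0,0,1]},
  {"translation":[0,0,0.005],"dr":[0,0,1]},
  {"translation":[0,0,0.005],"dr":[0,0,1]},
  {"translation":[0,0,0.005],"dr":[0,0,1]},
  {"translation":[0,0,0.005],"dr":[0,0,1]},
  {"translation":[0,0,0.005],"dr":[0,0,1]},
])

```text
clock: 25.45
position: [585.3, -67.8, 85.5]
tcp_rot: [1.917, 2.485, -0.006]
contact_force: [-1.6, -0.6, 2.5]
finger_gap: 43.3
```

```bash
python3 st.py
```

```text
[585.3 -67.8  85.5] yaw 104.7 tilt [-0.03 -0.28] q7 -0.166 F [-1.6 -0.6  2.5] T [-0.02   0.461 -0.049] tau7 1.726 gap 43.3 t 25.45
```

Emit:
move_arm([
  {"translation":[0,0,0.002],"dr":[0,0,0.4]},
  {"translation":[0,0,0.002],"dr":[0,0,0.4]},
  {"translation":[0,0,0.002],"dr":[0,0,0.4]},
  {"translation":[0,0,0.002],"dr":[0,0,0.4]},
  {"translation":[0,0,0.002],"dr":[0,0,0.4]},
  {"translation":[0,0,0.002],"dr":[0,0,0.4]},
  {"translation":[0,0,0.002],"dr":[0,0,0.4]},
  {"translation":[0,0,0.002],"dr":[0,0,0.4]},
  {"translation":[0,0,0.002],"dr":[0,0,0.4]},
  {"translation":[0,0,0.002],"dr":[0,0,0.4]},
])

```text
clock: 26.45
position: [585.0, -67.8, 84.9]
tcp_rot: [2.259, 2.179, -0.007]
contact_force: [-2.5, -0.5, 3.3]
finger_gap: 43.4
```

```bash
python3 st.py
```

```text
[585.  -67.8  84.9] yaw 87.93 tilt [-0.07 -0.28] q7 -0.388 F [-2.5 -0.5  3.3] T [-0.039  0.593  0.016] tau7 0.716 gap 43.4 t 26.45
```

```bash
cat > st.py <<'E'
from h import *
L=[]
for i in range(4):
    p,r,o=pose(); L.append(np.r_[o["ft_torque"],o["contact_force"],o["joint_torque"][6]])
    if i<3: grab_frame("top")
M=r.as_matrix(); y=np.degrees(np.arctan2(M[1,0],M[0,0])); print(p.round(1),"yaw",y.round(1),"turned",round(float(np.radians((-90.46-y)%360)),3),"q7",o["q"][6].round(2),"t",round(o["clock"],2)); L=np.array(L); print("Tz",L[:,2].round(3),"mean T,F,tau7",L.mean(0).round(3))
E
python3 st.py
```

```text
[585.  -67.8  84.9] yaw 88.1 turned 3.168 q7 -0.39 t 26.6
Tz [ 0.016 -0.01  -0.053 -0.093] mean T,F,tau7 [-0.057  0.564 -0.035 -2.503 -0.681  3.755  0.135]
```

Emit:
move_arm([
  {"translation":[0.03,0,0.002],"dr":[0,0,0.4]},
  {"translation":[0.03,0,0.002],"dr":[0,0,0.4]},
  {"translation":[0.01,0,0.002],"dr":[0,0,0.4]},
  {"translation":[0,0,0.002],"dr":[0,0,0.4]},
  {"translation":[0,0,0.002],"dr":[0,0,0.4]},
  {"translation":[0,0,0.002],"dr":[0,0,0.4]},
  {"translation":[0,0,0.002],"dr":[0,0,0.4]},
  {"translation":[0,0,0.002],"dr":[0,0,0.4]},
  {"translation":[0,0,0.002],"dr":[0,0,0.4]},
  {"translation":[0,0,0.002],"dr":[0,0,0.4]},
])

```text
clock: 27.6
position: [584.6, -67.7, 84.2]
tcp_rot: [2.558, 1.815, -0.01]
contact_force: [-3.4, -2.0, 4.2]
finger_gap: 43.6
```

```bash
python3 st.py
```

```text
[584.6 -67.7  84.2] yaw 70.8 turned 3.468 q7 -0.61 t 27.75
Tz [ 0.062 -0.037 -0.014 -0.043] mean T,F,tau7 [-0.163  0.842 -0.008 -2.903 -2.189  4.643  0.132]
```

Emit:
move_arm([
  {"translation":[0,0,0],"dr":[0,0,0]},
  {"translation":[0,0,0],"dr":[0,0,0]},
  {"translation":[0,0,0],"dr":[0,0,0]},
  {"translation":[0,0,0],"dr":[0,0,-1]},
  {"translation":[0,0,0],"dr":[0,0,-1]},
  {"translation":[0,0,0],"dr":[0,0,-1]},
  {"translation":[0,0,0],"dr":[0,0,-1]},
  {"translation":[0,0,0],"dr":[0,0,-1]},
  {"translation":[0,0,0],"dr":[0,0,-1]},
  {"translation":[0,0,0],"dr":[0,0,-1]},
], fingers=0.5)

```text
clock: 28.75
position: [586.5, -65.9, 83.8]
tcp_rot: [2.015, 2.404, -0.005]
contact_force: [0.7, 0.4, 0.1]
finger_gap: 64.1
```

```bash
python3 -c "
from h import *
go([585.4,-65.6,84.2])
print(pose()[2]['ft_torque'])"
```

```text
pos [586.5 -65.9  83.8] yaw 100.07 q7 -0.23 F [0.68 0.36 0.11] gap 64.1 t 28.75
 total dr shares [0.011 0.08  0.   ]  shift now-axes [ 0.017 -0.034 -0.014]  after-turn axes [ 0.017 -0.034 -0.014]
[ 0.009765    0.01552905 -0.01135835]
```

Emit:
move_arm([
  {"translation":[0.02,-0.03,0],"dr":[0,0.08,-1]},
  {"translation":[0,0.02,0],"dr":[0,0,-1]},
  {"translation":[0,0.02,0],"dr":[0,0,-1]},
  {"translation":[0,0.02,0],"dr":[0,0,-1]},
  {"translation":[-0.01,0.01,0],"dr":[0,0,-1]},
  {"translation":[-0.01,0.01,0],"dr":[0,0,-1]},
  {"translation":[-0.01,0.01,0],"dr":[0,0,-1]},
  {"translation":[-0.01,0.01,0],"dr":[0,0,-1]},
  {"translation":[0,0,0],"dr":[0,0,0]},
  {"translation":[0,0,0],"dr":[0,0,0]},
])

```text
clock: 29.75
position: [590.2, -64.5, 83.3]
tcp_rot: [1.24, 2.884, 0.006]
contact_force: [-0.4, 0.0, 0.4]
finger_gap: 64.2
```

```bash
python3 -c "
from h import *
go([585.4,-65.6,84.2])
print(pose()[2]['ft_torque'])"
```

```text
pos [590.2 -64.5  83.3] yaw 133.48 q7 0.23 F [-0.36  0.02  0.45] gap 64.2 t 29.75
 total dr shares [0.06  0.004 0.   ]  shift now-axes [ 0.084 -0.142 -0.03 ]  after-turn axes [ 0.084 -0.142 -0.03 ]
[-0.00309644 -0.00128691 -0.01676629]
```

Emit:
move_arm([
  {"translation":[0.08,-0.13,-0.03],"dr":[0.06,0,0]},
  {"translation":[0,0,0],"dr":[0,0,0]},
  {"translation":[0,0,0],"dr":[0,0,0]},
  {"translation":[0,0,0],"dr":[0,0,0]},
  {"translation":[0,0,0],"dr":[0,0,0]},
  {"translation":[0,0,0],"dr":[0,0,0]},
  {"translation":[0,0,0],"dr":[0,0,0]},
  {"translation":[0,0,0],"dr":[0,0,0]},
  {"translation":[0,0,0],"dr":[0,0,0]},
  {"translation":[0,0,0],"dr":[0,0,0]},
], fingers=-1)

```text
clock: 30.75
position: [584.5, -66.0, 84.7]
tcp_rot: [-1.249, -2.882, 0.004]
contact_force: [-0.1, -0.9, 0.4]
finger_gap: 43.6
```

```bash
python3 st.py
```

```text
[584.4 -66.   84.6] yaw 133.1 turned 2.381 q7 0.22 t 30.9
Tz [0.021 0.044 0.018 0.038] mean T,F,tau7 [ 0.144 -0.181  0.03  -0.114 -0.729 -0.358 -0.036]
```

Emit:
move_arm([
  {"translation":[0,0,0.002],"dr":[0,0,0.4]},
  {"translation":[0,0,0.002],"dr":[0,0,0.4]},
  {"translation":[0,0,0.002],"dr":[0,0,0.4]},
  {"translation":[0,0,0.002],"dr":[0,0,0.4]},
  {"translation":[0,0,0.002],"dr":[0,0,0.4]},
  {"translation":[0,0,0.002],"dr":[0,0,0.4]},
  {"translation":[0,0,0.002],"dr":[0,0,0.4]},
  {"translation":[0,0,0.002],"dr":[0,0,0.4]},
  {"translation":[0,0,0.002],"dr":[0,0,0.4]},
  {"translation":[0,0,0.002],"dr":[0,0,0.4]},
])

```text
clock: 31.9
position: [584.6, -65.9, 84.0]
tcp_rot: [1.671, 2.66, -0.003]
contact_force: [0.7, -0.4, -1.0]
finger_gap: 43.3
```

```bash
python3 st.py
```

```text
[584.6 -65.9  84.1] yaw 115.9 turned 2.682 q7 -0.02 t 32.05
Tz [-0.04  -0.041 -0.028 -0.022] mean T,F,tau7 [ 0.098 -0.339 -0.033  0.301 -0.527 -1.426  0.131]
```

Emit:
move_arm([
  {"translation":[0,0,0.002],"dr":[0,0,0.4]},
  {"translation":[0,0,0.002],"dr":[0,0,0.4]},
  {"translation":[0,0,0.002],"dr":[0,0,0.4]},
  {"translation":[0,0,0.002],"dr":[0,0,0.4]},
  {"translation":[0,0,0.002],"dr":[0,0,0.4]},
  {"translation":[0,0,0.002],"dr":[0,0,0.4]},
  {"translation":[0,0,0.002],"dr":[0,0,0.4]},
  {"translation":[0,0,0.002],"dr":[0,0,0.4]},
  {"translation":[0,0,0.002],"dr":[0,0,0.4]},
  {"translation":[0,0,0.002],"dr":[0,0,0.4]},
])

```text
clock: 33.05
position: [584.8, -65.9, 83.5]
tcp_rot: [2.05, 2.379, -0.002]
contact_force: [0.8, -0.4, -1.1]
finger_gap: 43.4
```

```bash
sed -i 's/-90.46-y/-28.18-y/' st.py; python3 st.py
```

```text
[584.8 -65.9  83.5] yaw 98.6 turned 4.07 q7 -0.25 t 33.2
Tz [ 0.048 -0.047 -0.048 -0.051] mean T,F,tau7 [-0.009 -0.433 -0.025  1.15  -0.247 -1.005  0.127]
```

Emit:
move_arm([
  {"translation":[0,0,0.002],"dr":[0,0,0.4]},
  {"translation":[0,0,0.002],"dr":[0,0,0.4]},
  {"translation":[0,0,0.002],"dr":[0,0,0.4]},
  {"translation":[0,0,0.002],"dr":[0,0,0.4]},
  {"translation":[0,0,0.002],"dr":[0,0,0.4]},
  {"translation":[0,0,0.002],"dr":[0,0,0.4]},
  {"translation":[0,0,0.002],"dr":[0,0,0.4]},
  {"translation":[0,0,0.002],"dr":[0,0,0.4]},
  {"translation":[0,0,0.002],"dr":[0,0,0.4]},
  {"translation":[0,0,0.002],"dr":[0,0,0.4]},
])

```text
clock: 34.2
position: [585.0, -65.9, 82.9]
tcp_rot: [2.383, 2.046, -0.002]
contact_force: [1.9, -0.4, -1.3]
finger_gap: 43.7
```

```bash
python3 st.py
```

```text
[585.  -65.9  82.8] yaw 81.4 turned 4.37 q7 -0.48 t 34.35
Tz [ 0.048 -0.053 -0.049 -0.031] mean T,F,tau7 [-0.066 -0.453 -0.021  1.714 -0.408 -1.212  0.123]
```

Baseline is stable at 0.048 N m while moving, so the screw is still free.

Emit:
move_arm([
  {"translation":[0,0,0.002],"dr":[0,0,0.4]},
  {"translation":[0,0,0.002],"dr":[0,0,0.4]},
  {"translation":[0,0,0.002],"dr":[0,0,0.4]},
  {"translation":[0,0,0.002],"dr":[0,0,0.4]},
  {"translation":[0,0,0.002],"dr":[0,0,0.4]},
  {"translation":[0,0,0.002],"dr":[0,0,0.4]},
  {"translation":[0,0,0.002],"dr":[0,0,0.4]},
  {"translation":[0,0,0.002],"dr":[0,0,0.4]},
  {"translation":[0,0,0.002],"dr":[0,0,0.4]},
  {"translation":[0,0,0.002],"dr":[0,0,0.4]},
])

```text
clock: 35.35
position: [585.2, -66.0, 82.3]
tcp_rot: [2.662, 1.666, -0.001]
contact_force: [2.2, 0.1, -1.0]
finger_gap: 43.5
```

```bash
python3 st.py
```

```text
[585.2 -66.   82.3] yaw 64.2 turned 4.671 q7 -0.69 t 35.5
Tz [ 0.072  0.009 -0.051 -0.08 ] mean T,F,tau7 [-0.122 -0.485 -0.013  2.    -0.469 -1.081  0.117]
```

Emit:
move_arm([
  {"translation":[0,0,0.001],"dr":[0,0,0.25]},
  {"translation":[0,0,0.001],"dr":[0,0,0.25]},
  {"translation":[0,0,0.001],"dr":[0,0,0.25]},
  {"translation":[0,0,0.001],"dr":[0,0,0.25]},
  {"translation":[0,0,0.001],"dr":[0,0,0.25]},
  {"translation":[0,0,0.001],"dr":[0,0,0.25]},
  {"translation":[0,0,0.001],"dr":[0,0,0.25]},
  {"translation":[0,0,0.001],"dr":[0,0,0.25]},
  {"translation":[0,0,0.001],"dr":[0,0,0.25]},
  {"translation":[0,0,0.001],"dr":[0,0,0.25]},
])

```text
clock: 36.5
position: [585.2, -66.1, 82.0]
tcp_rot: [2.805, 1.411, -0.0]
contact_force: [2.2, -1.7, -0.7]
finger_gap: 43.9
```

```bash
python3 st.py
```

```text
[585.2 -66.1  82. ] yaw 53.5 turned 4.858 q7 -0.83 t 36.65
Tz [ 0.09   0.045  0.014 -0.008] mean T,F,tau7 [-0.186 -0.525  0.035  2.464 -1.711 -1.172  0.022]
```

Emit:
move_arm([
  {"translation":[0,0,0.001],"dr":[0,0,0.2]},
  {"translation":[0,0,0.001],"dr":[0,0,0.2]},
  {"translation":[0,0,0.001],"dr":[0,0,0.2]},
  {"translation":[0,0,0.001],"dr":[0,0,0.2]},
  {"translation":[0,0,0.001],"dr":[0,0,0.2]},
  {"translation":[0,0,0.001],"dr":[0,0,0.2]},
  {"translation":[0,0,0.001],"dr":[0,0,0.2]},
  {"translation":[0,0,0.001],"dr":[0,0,0.2]},
  {"translation":[0,0,0.001],"dr":[0,0,0.2]},
  {"translation":[0,0,0.001],"dr":[0,0,0.2]},
])

```text
clock: 37.65
position: [585.3, -66.1, 81.7]
tcp_rot: [2.902, 1.197, 0.0]
contact_force: [2.6, -0.8, 0.0]
finger_gap: 43.6
```

```bash
python3 st.py
```

```text
[585.3 -66.1  81.7] yaw 44.9 turned 5.008 q7 -0.93 t 37.8
Tz [0.185 0.061 0.043 0.008] mean T,F,tau7 [-0.253 -0.527  0.074  2.218 -0.916 -0.81  -0.03 ]
```

Emit:
move_arm([
  {"translation":[0,0,0],"dr":[0,0,0.1]},
  {"translation":[0,0,0],"dr":[0,0,0.1]},
  {"translation":[0,0,0],"dr":[0,0,0.1]},
  {"translation":[0,0,0],"dr":[0,0,0.1]},
  {"translation":[0,0,0],"dr":[0,0,0.1]},
  {"translation":[0,0,0],"dr":[0,0,0.1]},
  {"translation":[0,0,0],"dr":[0,0,0.1]},
  {"translation":[0,0,0],"dr":[0,0,0.1]},
  {"translation":[0,0,0],"dr":[0,0,0.1]},
  {"translation":[0,0,0],"dr":[0,0,0.1]},
])

```text
clock: 38.8
position: [585.3, -66.2, 81.6]
tcp_rot: [2.945, 1.088, 0.0]
contact_force: [3.1, -1.0, -1.6]
finger_gap: 43.5
```

```bash
python3 st.py
```

```text
[585.3 -66.1  81.6] yaw 40.6 turned 5.083 q7 -0.99 t 38.95
Tz [0.142 0.076 0.109 0.078] mean T,F,tau7 [-0.239 -0.638  0.101  3.13  -1.018 -2.188 -0.086]
```

Moment is now 0.14 (0.05 when free). I'll release, recentre and regrip, so that one small turn gives a clean reading of the moment without lateral forces.

Emit:
move_arm([
  {"translation":[0,0,0],"dr":[0,0,0]},
  {"translation":[0,0,0],"dr":[0,0,0]},
  {"translation":[0,0,0],"dr":[0,0,0]},
  {"translation":[0,0,0],"dr":[0,0,0]},
  {"translation":[0,0,0],"dr":[0,0,0]},
  {"translation":[0,0,0],"dr":[0,0,0]},
  {"translation":[0,0,0],"dr":[0,0,0]},
  {"translation":[0,0,0],"dr":[0,0,0]},
  {"translation":[0,0,0],"dr":[0,0,0]},
  {"translation":[0,0,0],"dr":[0,0,0]},
], fingers=0.5)

```text
clock: 39.95
position: [584.3, -65.7, 81.5]
tcp_rot: [2.946, 1.09, -0.003]
contact_force: [0.6, -0.6, 1.0]
finger_gap: 63.9
```

```bash
python3 -c "
from h import *
go([585.3,-65.8,82])"; python3 st.py
```

```text
pos [584.3 -65.7  81.5] yaw 40.6 q7 -0.99 F [ 0.55 -0.61  1.03] gap 63.9 t 39.95
 total dr shares [-0.001  0.026 -0.   ]  shift now-axes [ 0.022  0.024 -0.015]  after-turn axes [ 0.022  0.024 -0.015]
[584.3 -65.7  81.5] yaw 40.6 turned 5.083 q7 -0.99 t 40.1
Tz [ 0.012 -0.005  0.011 -0.014] mean T,F,tau7 [-0.001 -0.003  0.001  0.095 -0.084  0.569  0.   ]
```

Yaw didn't spring back on release, and the unloaded moment reads 0.00. I'll regrip and make a small turn.

Emit:
move_arm([
  {"translation":[0.02,0.02,-0.01],"dr":[0,0,0]},
  {"translation":[0,0,0],"dr":[0,0,0]},
  {"translation":[0,0,0],"dr":[0,0,0]},
  {"translation":[0,0,0],"dr":[0,0,0]},
  {"translation":[0,0,0],"dr":[0,0,0]},
  {"translation":[0,0,0],"dr":[0,0,0]},
  {"translation":[0,0,0],"dr":[0,0,0]},
  {"translation":[0,0,0],"dr":[0,0,0]},
  {"translation":[0,0,0],"dr":[0,0,0]},
  {"translation":[0,0,0],"dr":[0,0,0]},
], fingers=-1)

```text
clock: 41.1
position: [585.5, -66.0, 82.1]
tcp_rot: [2.946, 1.089, -0.002]
contact_force: [0.4, -0.9, 0.8]
finger_gap: 43.5
```

```bash
python3 st.py
```

```text
[585.5 -66.   82.1] yaw 40.6 turned 5.083 q7 -0.99 t 41.25
Tz [ 0.06   0.025  0.031 -0.013] mean T,F,tau7 [-0.034 -0.013  0.026  0.514 -0.463  0.832 -0.016]
```

Emit:
move_arm([
  {"translation":[0,0,0],"dr":[0,0,0]},
  {"translation":[0,0,0],"dr":[0,0,0]},
  {"translation":[0,0,0],"dr":[0,0,0]},
  {"translation":[0,0,0],"dr":[0,0,0]},
  {"translation":[0,0,0.001],"dr":[0,0,0.2]},
  {"translation":[0,0,0.001],"dr":[0,0,0.2]},
  {"translation":[0,0,0.001],"dr":[0,0,0.2]},
  {"translation":[0,0,0.001],"dr":[0,0,0.2]},
  {"translation":[0,0,0.001],"dr":[0,0,0.2]},
  {"translation":[0,0,0.001],"dr":[0,0,0.2]},
])

```text
clock: 42.25
position: [585.6, -66.0, 81.9]
tcp_rot: [2.992, 0.955, -0.001]
contact_force: [0.4, -0.1, 1.1]
finger_gap: 43.1
```

```bash
python3 st.py
```

```text
[585.6 -66.1  81.9] yaw 35.5 turned 5.172 q7 -1.05 t 42.4
Tz [0.163 0.127 0.071 0.069] mean T,F,tau7 [-0.071 -0.037  0.108  0.379 -0.45   0.955 -0.067]
```

The clean moment is 0.163, against 0.05 free and 0 with the fingers open. That puts the load at roughly 4–6 N. Releasing and rising.

Emit:
move_arm([
  {"translation":[0,0,0],"dr":[0,0,0]},
  {"translation":[0,0,0],"dr":[0,0,0]},
  {"translation":[0,0,0],"dr":[0,0,0]},
  {"translation":[0,0,0],"dr":[0,0,0]},
  {"translation":[0,0,0],"dr":[0,0,0]},
  {"translation":[0,0,-0.3],"dr":[0,0,0]},
  {"translation":[0,0,-0.7],"dr":[0,0,0]},
  {"translation":[0,0,-1],"dr":[0,0,0]},
  {"translation":[0,0,-1],"dr":[0,0,0]},
  {"translation":[0,0,-1],"dr":[0,0,0]},
], fingers=1)

```text
clock: 43.4
position: [583.8, -65.4, 204.8]
tcp_rot: [-2.99, -0.958, 0.011]
contact_force: [-0.1, -0.6, -0.6]
finger_gap: 85.5
```

Emit:
move_arm([
  {"translation":[0,0,-0.8],"dr":[0,0,0]},
  {"translation":[0,0,-0.8],"dr":[0,0,0]},
  {"translation":[0,0,-0.5],"dr":[0,0,0]},
  {"translation":[0,0,0],"dr":[0,0,0]},
  {"translation":[0,0,0],"dr":[0,0,0]},
  {"translation":[0,0,0],"dr":[0,0,0]},
  {"translation":[0,0,0],"dr":[0,0,0]},
  {"translation":[0,0,0],"dr":[0,0,0]},
  {"translation":[0,0,0],"dr":[0,0,0]},
  {"translation":[0,0,0],"dr":[0,0,0]},
])

```text
clock: 44.4
position: [583.7, -65.2, 275.8]
tcp_rot: [-2.991, -0.958, 0.004]
contact_force: [-0.8, -0.4, 0.8]
finger_gap: 85.7
```

```bash
python3 look.py w4; python3 - <<'E'
from h import *
p,d=grab_frame("scene"); cv2.imwrite("pics/s4.png",np.hstack([cv2.resize(p[160:235,195:265],(400,428),interpolation=cv2.INTER_CUBIC),cv2.resize(cv2.imread("pics/w4.png")[...,::-1],(400,428))])[...,::-1])
E
```

```text
pos [583.7 -65.2 275.8] yaw 35.53 q7 -0.99 F [-0.78 -0.41  0.76] gap 85.7 t 44.4
 total dr shares [-6.000e-03  3.400e-02  8.333e+00]  shift now-axes [0.033 0.054 6.126]  after-turn axes [0.043 0.028 6.126]
hist [(0, 25), (4, 303), (8, 413), (64, 1208), (92, 24), (96, 22), (100, 21), (104, 23), (108, 29), (112, 26), (116, 977), (120, 143)]
ktop 120.3079411092798
knob [ 241  157   40   40 1127] [586.2 -65.1 118.9] ((585.5496215820312, -65.59553527832031), (43.42899703979492, 41.283935546875), 30.554929733276367) [585.5 -65.6]
lug [209 212  21  24 243] [485.7 -68.5  53.9] ((484.47747802734375, -68.87349700927734), (33.765869140625, 13.938382148742676), 2.604142189025879) [484.5 -68.3]
tail [207 174  44  54 866] [509.  -66.1   6.4] ((504.4421691894531, -68.11778259277344), (81.08978271484375, 36.12196350097656), 2.313666820526123) [504.1 -67.3]
```

View pics/s4.png

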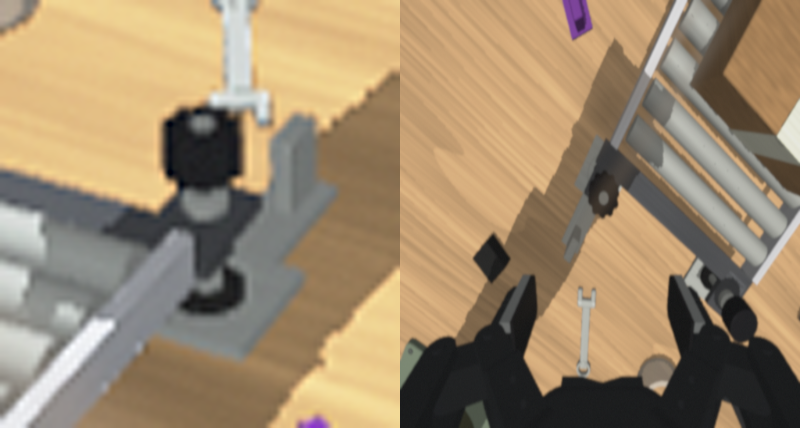

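The left view shows the foot disc (210,290) resting in the cup. The right view shows the lug in front of the deck and the gripper clear. Handing in.

```bash
python3 -c "
from h import *
print(order.hand_in())"
```

```text
the job is handed in; nothing more can be done
None
```

I slid the grey steel shoe under the hanging foot by its lug, then turned the knob about 5.17 rad clockwise with one long grip and two regrips. I let go of everything, moved clear and handed the job in at about 44.5 s; no verdict is reported.

- **Centring:** in the last wrist picture the cup was within about 1.5 mm of the knob axis. The shoe had not shifted by more than about 1 mm since I placed it.
- **Knob height:** the knob top dropped by 10.2 mm, which agrees with the turn at 2 mm per rad.
- **Load:** this is inferred, not measured directly. The turning moment rose from about 0.05 N m free to 0.16 N m on a fresh grip, which gives about 3 to 6 N. The angle at which the moment began to rise gives a somewhat higher 5 to 7 N. Both lie within 1.5 to 12 N, but single moment readings scattered by a few hundredths of a N m.
- **Other things:** the gripper touched only the lug and the knob. The bystanders and the purple look-alike looked undisturbed where they were in view, but I did not re-measure them.

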